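# Check a brass roller in the go / no-go gauge

## Robot

A 6-joint arm with a two-finger parallel gripper is mounted at the origin on the work surface. World frame = base frame: x ahead of the robot, y to its left, z up, the work surface at z = 0. Lengths are in m, angles in rad, forces in N, time in s.
With the tool pointing down it reaches from about 0.375 to 0.925 m from the base axis. Payload 5.7 kg.
Tool frame: the origin (TCP) lies where the fingers leave the gripper's body, on its centre line; the fingertips stand 80 mm ahead of it and the grasp point (between the pads) lies 61 mm ahead of it (finger_overhang is the distance from the TCP to the fingertips, in m); z points along the fingers, y is the line along which they close (so a half turn about z gives the same grasp; the last joint's range is limited). The gripper opens to 88 mm and grips with 3 to 60 N. Pads are 20 mm wide; open, the fingers measure 115 mm over their backs; the gripper's body (75 mm by 178 mm) begins 61 mm behind the grasp point.
Start: joints at [1.172, 0.359, 1.51, -0, 1.272, -0.115], TCP at [0.168, 0.576, 0.303] pointing down, gripper open.
Joint ranges: [-2.97, 2.97], [-1.01, 2.36], [0.21, 2.38], [-0.96, 4.11], [0.2, 2.71], [-2.98, 2.98]. Speed limits (rad/s): [2.39, 2.39, 3.14, 3.14, 3.14, 3.14].

## Interface

Orientations are given as a 3x3 rotation matrix whose columns are the frame's x, y, z axes.
In Python, from plant import state, capture, finish_job, spot_in, outline_of, pinpoint, finger_overhang gives the robot as it stands.
- The arm moves only by the shell command python3 -m handwheel 'ROWS'. ROWS is JSON, a list of rows, each an object with "turn": the turn, a rotation vector about the world's x, y, z in degrees, a list of three; "slide": the shift along the world's x, y, z in mm, a list of three; "grip": the gripper's target within -1 to 1 (shut at 1, half-way at 0, fully open at -1). A call has 1 to 8 rows; each row is the pose to reach, as a shift and turn from the pose commanded when the call began; what a row does not reach only later rows make up. A row lasts 1/10 s, in which the tool goes at most 50 mm and 8.59 degrees, less where a joint would pass 70% of its speed; a pose out of reach is approached as far as the arm can. A call with a gripper value outside its range is refused whole. The fingers move at their own pace and stop on an object; the grip force is fixed at half the most. Time passes only in rows, so rows that repeat a pose let the fingers close. It gives the time, the measured TCP pose, the force, the opening and the grip force at its end, in the units of the state.
- state(): the state, without advancing time (a new reading comes with each control period).
- capture(name): name is "scene" or "top" or "wrist"; returns a dict with "image" (420x560x3 uint8, red, green, blue), "fov_y" (degrees; the focal length in pixels is half the picture's height over the tangent of half this angle, whatever the lens; pixels are square), "cx", "cy" (the principal point, pixels), "origin" and "attitude" of the camera in the world. Camera axes: x right, y down, z forward; pixel columns grow to the right and rows downward; lengths in m; the calibration is good to about 2 mm. The wrist camera is an equidistant fisheye: a pixel r from the principal point sees the ray r / f radians off the axis. A picture is of the moment at which its call begins. There is no depth.
- finish_job(): hands the job in; it is judged then, once.
Trained networks look in a picture, given as the dict that the camera call returned (one of the last four; its "shot" number tells which), for a name from the list of things; names that differ only in an ending like _2 or _b are one class to them, and where a whole thing is asked for, a point or a joint stands for the part that bears it (a point fixed in the world has none). Each returns a list of dicts, best first, with "conf" (0 to 1); they miss things now and then, are a little off and sometimes report something else, mostly with a low value. They report only what shows in the picture. A call takes as long as a camera call. They do not tell look-alikes from the thing itself.
- spot_in(picture, label): "location" ([x, y, z] in m, in world coordinates, good to about 4 mm: the middle of the surface that is visible of it).
- outline_of(picture, label): "mask" (420x560 bool, what is visible of it).
- pinpoint(picture, label): "location" ([x, y, z] in m, in world coordinates, good to about 4 mm: a listed point, or the origin of a listed thing).
The state is a dict: "t": time; "joint_pos": joint angles; "dq": joint speeds; "effort": joint torques, N m; "ee_pos": TCP position; "eef_rot": TCP orientation; "ft_force": force on the tool from outside, world axes, zero at the start; "moment": the same for the moment, N m; "width": opening from 0.0 (shut) to 1.0 (fully open); "grip_force": force on a finger pad.
Only numpy, scipy, OpenCV 4.12 (cv2) and the standard library are available. Lean on these libraries where they do the work, as an engineer would, in place of code of your own. Each camera call takes 0.05 s, during which the arm holds its last target. There are 200 camera calls.

## Task

Check the brass roller in the gauge: keep it standing on the plate and slide it through the green go gap, then on against the red no-go gap, which must stop it; press so that the sprung red jaws give a little (roughly 5 to 12 mm) for a moment, but do not ram them to the end of their 20 mm travel. It has then passed, so slide it out sideways and leave it standing wholly on the round green mat, with the red jaws sprung back. Never lift the roller off the plate or tip it, and leave everything else on the bench where it is.

Things in the scene. Friction and masses are not known exactly. Their poses are not given: they have to be found in the camera images.
- roller: Smooth brass upright cylinder, 48 mm diameter, 70 mm tall, 0.2 to 0.42 kg, dark dot on top. Origin: centre of its underside; z is its axis. Starts standing on the plate before the flared green jaws, off the centre line. Friction on plate and jaws about 0.25: it does not wedge in the no-go gap. Push it with fingers low behind it, or pinch its upper part, above the jaws.
- gauge: Fixed aluminium gauge plate, 400 mm (its x) by 300 mm (its y), 10 mm thick, lying on the bench with the jaws on it. Origin: centre of the underside, so its top is at z = +10 mm. Its x axis is the direction in which the roller is pushed: from the free end, through the green go gap, across a chamber that is open to both sides and above, to the red no-go gap. The centre line is y = 0. A grey spring housing stands at the far end (x = +173 to +195 mm, 26 mm tall).
- go_gap (a point): Centre of the green go gap, on the plate's top face, axes as the gauge's; it lies at gauge x = -20 mm. The gap is 51 mm wide (the roller is 48 mm) between two green blocks, each 30 mm long in x, 30 mm wide in y and 30 mm tall, so it runs from x = -15 to +15 mm in this frame. Flared green lead-in cheeks, 30 mm tall, widen it to about 85 mm at x = -55 mm. Nothing bridges the gap; shut fingers pass between the jaws.
- nogo_mouth (a point): Centre of the near face of the red no-go jaws, on the plate's top face, axes as the gauge's; moves with the jaws. At rest it lies at gauge x = +95 mm, so the chamber between green and red jaws is 100 mm long. The gap between the red jaws is 43 mm wide, the jaws are 30 mm long and 31 mm tall, their outer sides 103 mm apart. When the roller is stopped by them its axis stands 11 mm before this point.
- nogo (a joint): Travel of the red jaws along the gauge's +x, in m: 0 at rest, 0.020 at the end stop. A spring holds them at 0: they begin to give at about 2 N and reach 10 N at 0.016; they spring back when released.
- green_mat: Flat round green mat on the plate, 90 mm diameter, under 1 mm thick, fixed, no step to slide over. Origin: its centre. It lies beside the chamber, on either side of it (swaps with the red mat).
- red_mat: The same in red, on the other side of the chamber: for failed parts, not used here.
- bearing: Bystander: steel ring, 32 mm across, 12 mm tall, loose on the plate's far corner. Origin: centre of its underside.
- knob_cap: Bystander: black plastic cap, 34 mm across, 18 mm tall, loose on the plate's other far corner. Origin: centre of its underside.
- screwdriver: Bystander: orange-handled screwdriver lying on the bench.
- spanner: Bystander: steel spanner lying on the bench.
- brush: Bystander: brush lying on the bench.
- cleaner: Bystander: white bottle, 60 mm across, 150 mm tall, standing on the bench. Origin: centre of its underside.
- mug: Bystander: blue mug, 80 mm across, 90 mm tall, standing on the bench. Origin: centre of its underside.
There are look-alikes about, which are no part of the job. Several things have the shape of the roller; the one meant has the colours described above.

How it is judged:
On the way, in this order (a step that is already met when the one before it is completed fails the run):
1. the roller stands in the green go gap (x of roller in the frame of go_gap between -0.012 and 0.012 m and y of roller in the frame of go_gap between -0.004 and 0.004 m), for 0.02 s.
2. it has come out of the go gap into the chamber (x of roller in the frame of go_gap above 0.04 m and y of roller in the frame of go_gap between -0.025 and 0.025 m), for 0.02 s.
3. the red no-go jaws stop the roller and give by more than 3 mm under it, for 0.2 s (value of joint nogo above 0.003 m and x of roller in the frame of nogo_mouth above -0.015 m and y of roller in the frame of nogo_mouth between -0.005 and 0.005 m), for 0.2 s.
At the end, for the whole second after the job is handed in: The roller stands upright and still on the plate, its axis within 23 mm of the green mat's centre (wholly on the mat), and the red jaws are back within 2 mm of their rest (horizontal distance between roller and green_mat below 0.023 m and z of roller in the frame of gauge below 0.013 m and angle between roller's own z axis and vertical below 0.08 rad and linear speed of roller below 0.02 m/s and value of joint nogo below 0.002 m); the robot touches nothing.
It fails at once if the red jaws are rammed (pushed more than 17 mm) (value of joint nogo above 0.017 m).
It fails at once if the roller is lifted more than 12 mm off the plate (z of roller in the frame of gauge above 0.022 m).
It fails at once if the roller is tipped by more than 0.3 rad (angle between roller's own z axis and vertical above 0.3 rad).
It fails at once if a bystander is moved by more than 20 mm (distance of any of bearing, knob_cap, screwdriver, spanner, brush, cleaner, mug from where it was at the start of the episode above 0.02 m).
It also fails if it takes over 67 s, if anything falls off the work surface, if the arm or the gripper's body presses on something with over 40 N, if the wrist force passes 120 N, or if a joint passes its speed limit or range.

## Working session

There is one attempt and no reset: what is moved stays moved. The work goes in short steps, Python scripts to look and compute and a shell command to move; the robot and the scene stay as the last step left them, time stands still between calls to the robot, and variables do not carry over. Pictures are saved under pics/ and viewed, at most 11 in all, crops included, and the job is handed in when it is done.

```bash
mkdir -p pics; ls; cat > h.py <<'E'
import numpy as np, cv2
from plant import *
def save(p,name,crop=None,s=1):
    im=p["image"][:,:,::-1]
    if crop: a,b,c,d=crop; im=im[b:d,a:c]
    if s!=1: im=cv2.resize(im,None,fx=s,fy=s,interpolation=cv2.INTER_CUBIC)
    cv2.imwrite("pics/"+name+".png",im)
def f(p): return p["image"].shape[0]/2/np.tan(np.radians(p["fov_y"])/2)
def proj(p,X):
    c=np.array(p["attitude"]).T@(np.array(X)-p["origin"]); return (c[:2]/c[2]*f(p)+[p["cx"],p["cy"]]).round(1)
def ray(p,u,v,z):
    d=np.array(p["attitude"])@np.array([(u-p["cx"])/f(p),(v-p["cy"])/f(p),1]); o=np.array(p["origin"])
    return o+d*(z-o[2])/d[2]
E
python3 - <<'E'
from h import *
p=capture("top"); save(p,"top",s=1.4)
s=capture("scene"); save(s,"scene",s=1.4)
for n in ["roller","gauge","go_gap","nogo_mouth","green_mat","red_mat","bearing","knob_cap","cleaner","mug"]:
    for q,nm in((p,"top"),(s,"scene")):
        for r in pinpoint(q,n)[:4]: print(n,nm,np.round(r["location"],3),round(r["conf"],2),proj(q,r["location"]))
print(state()["eef_rot"],state()["ft_force"])
E
```

```text
pics
roller top [0.343 0.09  0.001] 0.71 [263.8 264. ]
roller top [ 0.3    0.208 -0.001] 0.56 [228.  277.4]
roller top [0.51  0.111 0.009] 0.46 [257.  213.4]
roller scene [0.298 0.207 0.004] 0.83 [297.2 167. ]
roller scene [0.507 0.114 0.008] 0.72 [296.2 208.7]
roller scene [ 0.34   0.088 -0.002] 0.71 [267.5 182.1]
roller scene [0.426 0.529 0.004] 0.54 [402.5 168.7]
gauge top [ 0.568 -0.004  0.001] 0.87 [291.8 195.9]
gauge top [ 0.578 -0.098  0.01 ] 0.72 [319.9 192.4]
gauge top [ 0.472 -0.183  0.011] 0.6 [346.3 223.9]
gauge scene [ 0.564 -0.009 -0.005] 0.67 [261.8 235. ]
go_gap top [0.566 0.017 0.013] 0.67 [285.4 196. ]
go_gap scene [0.565 0.019 0.01 ] 0.69 [272.  228.5]
nogo_mouth top [ 0.577 -0.099  0.014] 0.89 [320.5 192.5]
nogo_mouth scene [ 0.574 -0.095  0.009] 0.87 [230.8 241.4]
green_mat top [ 0.48  -0.054  0.009] 0.92 [307.1 221.9]
green_mat top [ 0.573 -0.002 -0.001] 0.21 [291.1 194.5]
green_mat scene [ 0.477 -0.058  0.011] 0.62 [234.4 214.9]
green_mat scene [0.43  0.529 0.002] 0.4 [402.9 169.8]
red_mat top [ 0.667 -0.039  0.009] 0.93 [302.  166.2]
red_mat scene [ 0.67  -0.038  0.006] 0.67 [264.9 262.2]
bearing top [ 0.703 -0.15   0.008] 0.42 [334.7 155.4]
bearing scene [ 0.707 -0.147  0.013] 0.6 [224.4 283.8]
knob_cap top [ 0.474 -0.184  0.013] 0.56 [346.8 223.5]
knob_cap scene [ 0.477 -0.184  0.01 ] 0.62 [188.2 225.5]
cleaner top [0.589 0.479 0.003] 0.55 [146.6 190.4]
cleaner scene [ 0.584  0.478 -0.002] 0.78 [419.4 200.4]
cleaner scene [ 0.706 -0.148  0.013] 0.74 [224.  283.4]
cleaner scene [ 0.666 -0.042  0.007] 0.21 [263.1 261.1]
mug top [0.432 0.53  0.002] 0.8 [130.5 237.8]
mug scene [ 0.428  0.53  -0.   ] 0.77 [402.6 170.1]
[[-9.60018838e-01  2.79935398e-01 -5.75682750e-05]
 [ 2.79935404e-01  9.60018827e-01 -1.46213593e-04]
 [ 1.43362674e-05 -1.56483202e-04 -9.99999988e-01]] [-0.02535356 -0.4263944  -0.19642132]
```

View pics/top.png

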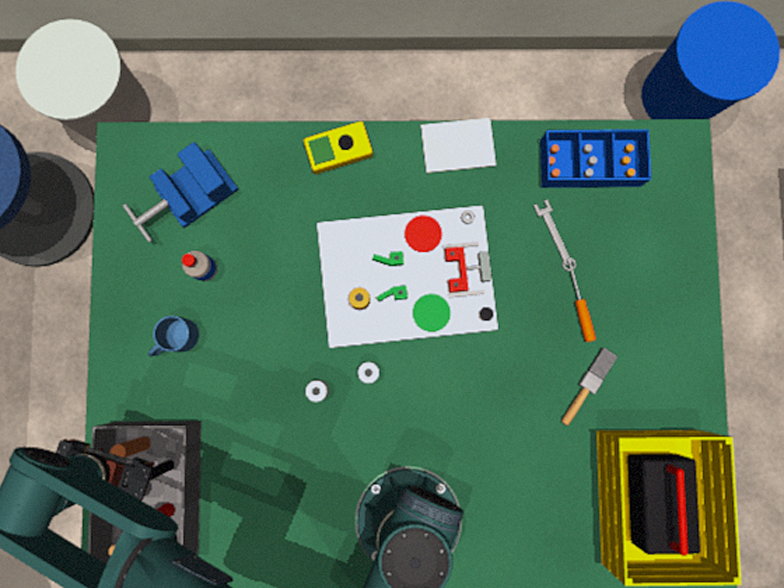

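```bash
python3 - <<'E'
from h import *
p=capture("top"); s=capture("scene")
a=cv2.resize(p["image"][130:300,200:380],(560,529)); 
save(p,"topc",(200,130,380,300),4)
save(s,"scc",(170,140,350,310),4)
E
```

```text
(no output)
```

View pics/topc.png

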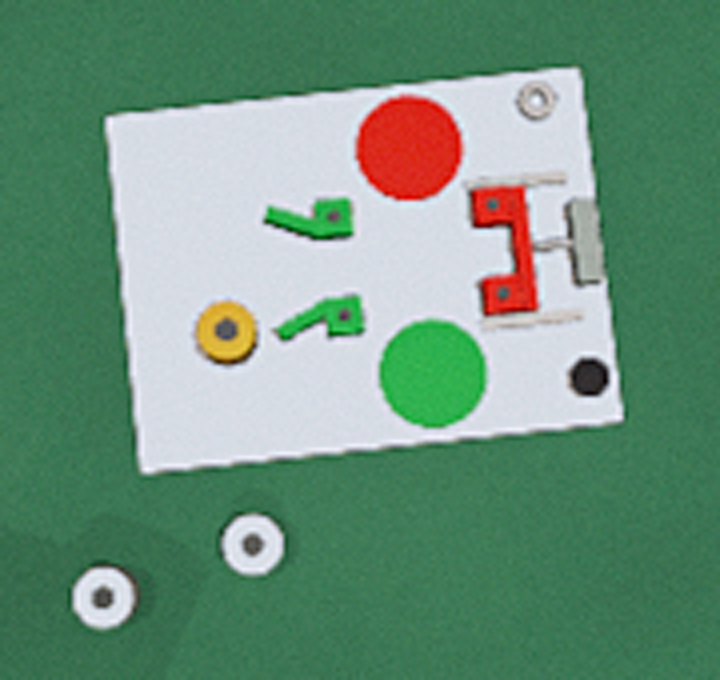

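View pics/scc.png

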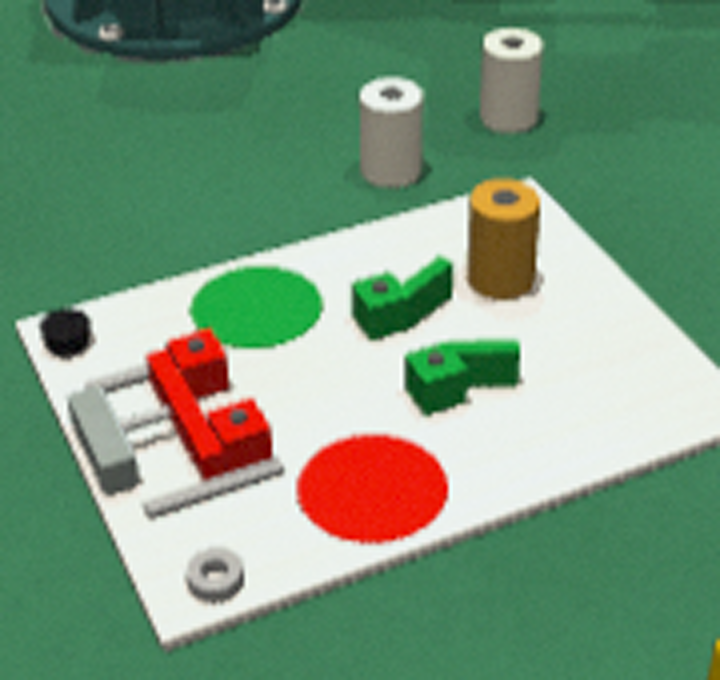

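The look-alikes are two white cylinders at top-view pixels (226,279) and (263,266). The brass roller is at (257,213) on the plate, and both crops confirm the brass colour. Next I'll get the plate pose from its edges.

```bash
cat >> h.py <<'E'
def gfit(p):
    im=p["image"].astype(int); g=outline_of(p,"gauge")[0]["mask"]
    hsv=cv2.cvtColor(p["image"],cv2.COLOR_RGB2HSV); m=((hsv[:,:,1]<60)&(hsv[:,:,2]>120)).astype(np.uint8)
    n,l,st,_=cv2.connectedComponentsWithStats(m); k=l[g&(l>0)]; k=np.bincount(k).argmax()
    c=max(cv2.findContours((l==k).astype(np.uint8),0,1)[0],key=cv2.contourArea)
    W=np.array([ray(p,u,v,0.01)[:2] for u,v in c[:,0]]).astype(np.float32)
    return cv2.minAreaRect(W*1000)
def pose(ctr,ang):
    x=np.array([np.cos(ang),np.sin(ang)]); return ctr,x,np.array([-x[1],x[0]])
E
python3 - <<'E'
from h import *
p=capture("top"); print(gfit(p))
hsv=cv2.cvtColor(p["image"],cv2.COLOR_RGB2HSV)
def cen(m,box,z):
    a,b,c,d=box; mm=np.zeros_like(m); mm[b:d,a:c]=m[b:d,a:c]; v,u=np.nonzero(mm); print(len(u),ray(p,u.mean(),v.mean(),z).round(4))
H,S,V=cv2.split(hsv)
cen((H>15)&(H<30)&(S>120)&(V>150),(245,200,268,225),.08)
gr=(H>45)&(H<80)&(S>120)&(V>100)
cen(gr,(290,205,325,240),.01)
cen(gr,(265,175,292,192),.04);cen(gr,(265,200,292,216),.04)
print(p["origin"],np.array(p["attitude"]).round(3))
E
```

```text
((564.5743408203125, 1.543060302734375), (302.2170715332031, 402.0116882324219), 5.6683759689331055)
141 [0.506  0.1122 0.08  ]
548 [ 0.4765 -0.0554  0.01  ]
111 [0.6012 0.0384 0.04  ]
114 [0.52   0.0306 0.04  ]
[0.35806532 0.05702393 1.66332015] [[-0.007 -0.994  0.106]
 [-1.     0.007 -0.005]
 [ 0.005 -0.106 -0.994]]
```

```bash
python3 -m handwheel '[{"turn":[0,0,3],"slide":[28,-38,0],"grip":-1},{"turn":[0,0,6],"slide":[56,-77,0],"grip":-1},{"turn":[0,0,9],"slide":[84,-115,0],"grip":-1},{"turn":[0,0,12],"slide":[112,-154,0],"grip":-1},{"turn":[0,0,15],"slide":[140,-192,0],"grip":-1},{"turn":[0,0,18],"slide":[168,-231,0],"grip":-1},{"turn":[0,0,20],"slide":[196,-269,0],"grip":-1},{"turn":[0,0,21.9],"slide":[224,-308,0],"grip":-1}]'
python3 -m handwheel '[{"turn":[0,0,0],"slide":[28,-39,0],"grip":-1},{"turn":[0,0,0],"slide":[57,-78,0],"grip":-1},{"turn":[0,0,0],"slide":[86,-117,0],"grip":-1},{"turn":[0,0,0],"slide":[114,-156,0],"grip":-1},{"turn":[0,0,0],"slide":[114,-156,-30],"grip":-1},{"turn":[0,0,0],"slide":[114,-156,-60],"grip":-1},{"turn":[0,0,0],"slide":[114,-156,-60],"grip":-1},{"turn":[0,0,0],"slide":[114,-156,-60],"grip":-1}]'
python3 - <<'E'
from h import *
p=capture("wrist"); save(p,"w1",s=1.4); s=state()
print(s["t"],s["ee_pos"],s["eef_rot"],p["origin"],np.array(p["attitude"]).round(3),p["fov_y"],f(p))
for n in ["roller","go_gap","nogo_mouth","green_mat","gauge"]:
    for r in pinpoint(p,n)[:2]: print(n,np.round(r["location"],4),round(r["conf"],2))
E
```

```text
t: 2.1
ee_pos: [0.3929, 0.2664, 0.3029]
eef_rot: [[-0.995, -0.1, 0.001], [-0.1, 0.995, 0.0], [-0.001, 0.0, -1.0]]
ft_force: [0.2, 0.5, 0.2]
width: 0.999
grip_force: 0.0
t: 2.9
ee_pos: [0.5057, 0.112, 0.2427]
eef_rot: [[-0.995, -0.098, -0.001], [-0.098, 0.995, -0.0], [0.001, -0.0, -1.0]]
ft_force: [0.0, 0.3, -0.2]
width: 1.002
grip_force: 0.0
2.95 [0.50640451 0.11226602 0.24358628] [[-9.95115085e-01 -9.87179346e-02  8.58338587e-04]
 [-9.87179761e-02  9.95115451e-01 -5.98148761e-06]
 [-8.53555510e-04 -9.06857167e-05 -9.99999632e-01]] [0.42487265 0.10317571 0.32500349] [[-0.098  0.95   0.296]
 [ 0.995  0.094  0.028]
 [-0.001  0.298 -0.955]] 65.70646984690485 325.19226210127806
roller [ 0.3446  0.0867 -0.0011] 0.73
roller [0.3007 0.2045 0.0014] 0.62
go_gap [0.5628 0.0142 0.0129] 0.61
green_mat [ 0.4804 -0.0599  0.0109] 0.67
gauge [ 0.567  -0.0013 -0.0027] 0.6
```

View pics/w1.png

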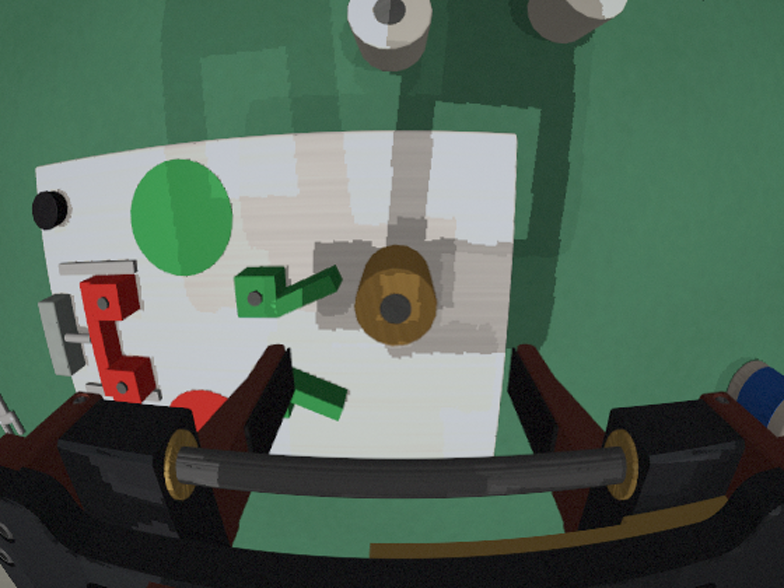

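The wrist view shows the brass roller's dot at (283,220) between the fingers, and the green and red jaws to the left. I'll triangulate the dots with the fisheye model.

```bash
cat >> h.py <<'E'
def fray(p,u,v,z):
    a=np.array([u-p["cx"],v-p["cy"]]); r=np.hypot(*a); t=r/f(p)
    d=np.array(p["attitude"])@np.r_[a/r*np.sin(t),np.cos(t)]; o=np.array(p["origin"]); return o+d*(z-o[2])/d[2]
C=np.array([.5646,.0015]); A=np.radians(5.668-90)
def g(X,C=C,A=A):
    x=np.array([np.cos(A),np.sin(A)]); d=np.array(X)[:2]-C; return np.round([d@x*1000,d@[-x[1],x[0]]*1000],1)
def wdots(p,pts):
    gray=p["image"].sum(2)/3
    for n,u,v,z in pts:
        w=gray[int(v)-7:int(v)+8,int(u)-7:int(u)+8]; m=w<(w.min()+25)
        yy,xx=np.nonzero(m); uu,vv=xx.mean()+int(u)-7,yy.mean()+int(v)-7
        X=fray(p,uu,vv,z); print(n,len(xx),(uu.round(1),vv.round(1)),X.round(4),g(X))
E
python3 - <<'E'
from h import *
p=capture("wrist")
wdots(p,[("roller",283,220,.08),("greenblk",182,213,.04),("redA",73.5,216,.041),("redB",87,276,.041)])
hsv=cv2.cvtColor(p["image"],cv2.COLOR_RGB2HSV); H,S,V=cv2.split(hsv)
m=(H>45)&(H<75)&(S>120); m=m.astype(np.uint8); m[:112]=0;m[200:]=0;m[:,170:]=0;m[:,:92]=0
v,u=np.nonzero(m); X=np.mean([fray(p,a,b,.01) for a,b in zip(u,v)],0); print("mat",len(u),X,g(X))
for c in((368,95),(354,323)): print(fray(p,*c,.01), g(fray(p,*c,.01)))
E
```

```text
roller 222 (np.float64(282.9), np.float64(219.9)) [0.5109 0.1092 0.08  ] [-112.4  -42.8]
greenblk 12 (np.float64(184.2), np.float64(208.0)) [0.5225 0.0154 0.04  ] [-18.  -40.5]
redA 12 (np.float64(75.8), np.float64(213.0)) [ 0.5403 -0.1129  0.041 ] [111.5 -35.4]
redB 13 (np.float64(88.4), np.float64(272.9)) [ 0.6125 -0.1065  0.041 ] [112.2  37. ]
mat 4657 [ 0.47827679 -0.05856752  0.01      ] [ 51.2 -91.8]
[0.39978276 0.18056877 0.01      ] [-194.5 -146.3]
[0.65965164 0.20964045 0.01      ] [-197.7  115.1]
```

```bash
python3 -m handwheel '[{"turn":[0,0,0],"slide":[2,-1,-30],"grip":-1},{"turn":[0,0,0],"slide":[2,-1,-60],"grip":-1},{"turn":[0,0,0],"slide":[2,-1,-90],"grip":-1},{"turn":[0,0,0],"slide":[2,-1,-115],"grip":-1},{"turn":[0,0,0],"slide":[2,-1,-115],"grip":-1},{"turn":[0,0,0],"slide":[2,-1,-115],"grip":0},{"turn":[0,0,0],"slide":[2,-1,-115],"grip":0},{"turn":[0,0,0],"slide":[2,-1,-115],"grip":1}]'
python3 -m handwheel '[{"turn":[0,0,0],"slide":[0,0,0],"grip":1},{"turn":[0,0,0],"slide":[0,0,0],"grip":1},{"turn":[0,0,0],"slide":[0,0,0],"grip":1},{"turn":[0,0,0],"slide":[0,0,0],"grip":1}]'
python3 - <<'E'
from h import *
p=capture("wrist"); save(p,"w2",s=1.4); s=state()
print(s["t"],s["ee_pos"],s["ft_force"],s["width"],s["grip_force"],g(s["ee_pos"]))
E
```

```text
t: 4.05
ee_pos: [0.509, 0.1111, 0.1291]
eef_rot: [[-0.995, -0.098, 0.003], [-0.098, 0.995, 0.0], [-0.003, -0.0, -1.0]]
ft_force: [-0.4, 0.7, 0.1]
width: 0.769
grip_force: 0.0
t: 4.45
ee_pos: [0.5083, 0.111, 0.1282]
eef_rot: [[-0.995, -0.098, 0.001], [-0.098, 0.995, -0.0], [-0.001, -0.0, -1.0]]
ft_force: [-1.5, -0.5, 6.5]
width: 0.54
grip_force: 30.0
4.5 [0.50835356 0.11098665 0.12819745] [-0.56922292 -0.40990023  6.13659947] 0.5421655395128571 30.001002982025966 [-114.5  -45.2]
```

View pics/w2.png

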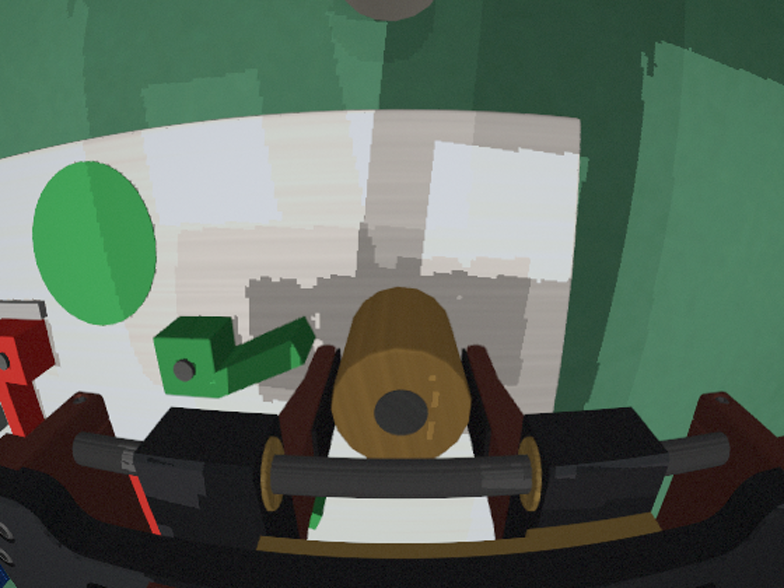

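```bash
python3 - <<'E'
from h import *
p=capture("wrist")
for n,u,v,z in [("roller",286.4,294.3,.08),("greenblk",131.4,264.3,.04)]:
    X=fray(p,u,v,z); print(n,X.round(4),g(X))
m=outline_of(p,"roller")
print(p["image"][255:275,131].sum(1),p["image"][264,122:142].sum(1))
E
```

```text
roller [0.509  0.1103 0.08  ] [-113.7  -44.6]
greenblk [0.5261 0.0127 0.04  ] [-14.9 -37.2]
[252 137 110 163 234 248 232 243 243 242 236 242 244 244 248 244 248 254
 266 271] [270 259 248 236 242 236 246 234 238 242 238 236 230 237 232 143  91 143
 266 271]
```

```bash
python3 - <<'E'
from h import *
p=capture("top"); q=capture("scene")
def dot(p,X,z,n):
    u,v=proj(p,[*X,z]); a,b=int(u)-6,int(v)-6; w=p["image"][b:b+13,a:a+13].astype(float); s=w.max(2)-w.min(2) # grey -> low sat
    k=np.clip(90-s,0,None)*(w.sum(2)<420); yy,xx=np.nonzero(k); 
    if len(xx)==0: print(n,"none"); return
    kk=k[yy,xx]; uu,vv=(xx*kk).sum()/kk.sum()+a,(yy*kk).sum()/kk.sum()+b
    print(n,len(xx),(u,v),(uu.round(1),vv.round(1)),g(ray(p,uu,vv,z)))
x=np.array([np.cos(A),np.sin(A)]);y=np.array([-x[1],x[0]])
for c,nm in((p,"top"),(q,"scene")):
    for n,a,b,z in(("gN",-20,-40.5,.04),("gF",-20,40.5,.04),("rN",108,-36.5,.041),("rF",108,36.5,.041)): dot(c,C+x*a/1000+y*b/1000,z,nm+n)
E
```

```text
topgN 100 (np.float64(285.6), np.float64(208.4)) (np.float64(282.0), np.float64(208.3)) [-31.8 -38.8]
topgF 28 (np.float64(282.9), np.float64(183.9)) (np.float64(281.4), np.float64(186.1)) [-25.9  33.7]
toprN 22 (np.float64(324.6), np.float64(203.0)) (np.float64(323.1), np.float64(203.8)) [102.9 -38.6]
toprF 18 (np.float64(322.0), np.float64(180.9)) (np.float64(321.5), np.float64(182.2)) [105.9  32.5]
scenegN 40 (np.float64(265.9), np.float64(210.2)) (np.float64(264.4), np.float64(212.0)) [-13.3 -35.1]
scenegF 28 (np.float64(279.8), np.float64(228.1)) (np.float64(278.6), np.float64(228.2)) [-17.1  39.4]
scenerN 14 (np.float64(220.7), np.float64(224.4)) (np.float64(218.8), np.float64(225.9)) [114.3 -33.2]
scenerF 15 (np.float64(231.4), np.float64(242.1)) (np.float64(228.8), np.float64(242.8)) [114.4  36.1]
```

```bash
python3 -m handwheel '[{"turn":[0,0,0],"slide":[8,0.8,0],"grip":1},{"turn":[0,0,0],"slide":[18,1.8,0],"grip":1},{"turn":[0,0,0],"slide":[28,2.8,0],"grip":1},{"turn":[0,0,0],"slide":[38,3.8,0],"grip":1},{"turn":[0,0,0],"slide":[46,4.6,0],"grip":1},{"turn":[0,0,0],"slide":[46,4.6,0],"grip":1},{"turn":[0,0,0],"slide":[46,4.6,0],"grip":1}]'
python3 -m handwheel '[{"turn":[0,0,0],"slide":[1,-10,0],"grip":1},{"turn":[0,0,0],"slide":[2,-20,0],"grip":1},{"turn":[0,0,0],"slide":[3,-30,0],"grip":1},{"turn":[0,0,0],"slide":[4,-40,0],"grip":1},{"turn":[0,0,0],"slide":[4.5,-45,0],"grip":1},{"turn":[0,0,0],"slide":[5,-50,0],"grip":1},{"turn":[0,0,0],"slide":[5,-50,0],"grip":1}]'
python3 - <<'E'
from h import *
p=capture("wrist"); save(p,"w3",s=1.4); s=state()
print(s["t"],s["ee_pos"],s["ft_force"],s["width"],s["grip_force"],g(s["ee_pos"]))
E
```

```text
t: 5.4
ee_pos: [0.5551, 0.1157, 0.1282]
eef_rot: [[-0.995, -0.098, 0.003], [-0.098, 0.995, 0.0], [-0.003, -0.0, -1.0]]
ft_force: [2.2, -0.6, 5.2]
width: 0.544
grip_force: 30.0
t: 6.1
ee_pos: [0.559, 0.0651, 0.1282]
eef_rot: [[-0.995, -0.098, 0.001], [-0.098, 0.995, -0.0], [-0.001, -0.0, -1.0]]
ft_force: [-0.1, -1.6, 7.0]
width: 0.541
grip_force: 30.0
6.15 [0.55900843 0.06509107 0.12820585] [ 0.23451018 -1.38250705  6.44845711] 0.5440308914294155 30.00106850755401 [-63.8   0.7]
```

View pics/w3.png

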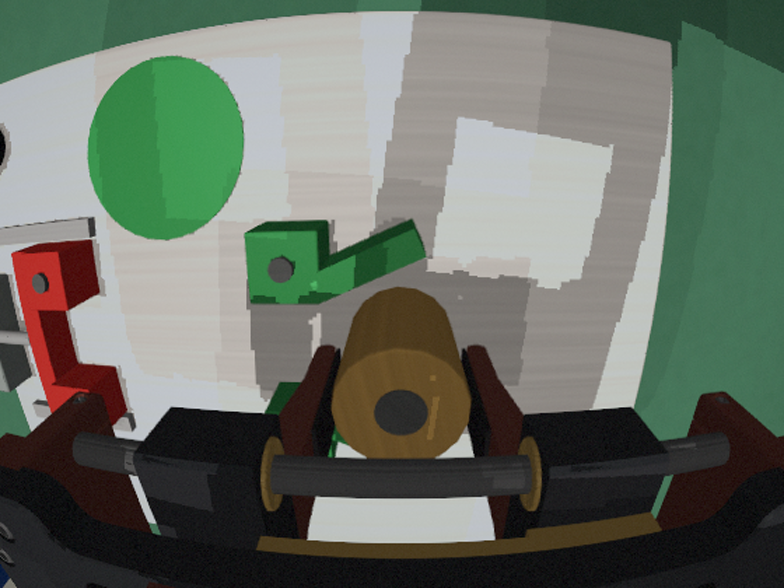

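The roller is held at the mouth with its dot at (286,294). The near green block's screw is at (200,192) and the near red screw at (29,202).

```bash
python3 - <<'E'
from h import *
p=capture("wrist")
for n,u,v,z in [("roller",401,412,.08),("greenblk",280,269,.04),("redN",40,283,.041),("matL",88,148,.01),("matR",244,148,.01),("matT",166,56,.01),("matB",166,240,.01)]:
    X=fray(p,u/1.4,v/1.4,z); print(n,X.round(4),g(X))
E
```

```text
roller [0.5597 0.0643 0.08  ] [-63.    1.3]
greenblk [0.5254 0.0129 0.04  ] [-15.2 -37.9]
redN [ 0.5425 -0.1167  0.041 ] [115.5 -33.6]
matL [ 0.4781 -0.1048  0.01  ] [ 97.2 -96.5]
matR [ 0.4788 -0.0146  0.01  ] [  7.6 -87. ]
matT [ 0.4341 -0.0595  0.01  ] [  47.8 -135.9]
matB [ 0.5241 -0.0548  0.01  ] [ 52.  -45.9]
```

```bash
python3 -m handwheel '[{"turn":[0,0,0],"slide":[1.8,-5,0],"grip":1},{"turn":[0,0,0],"slide":[2.3,-10,0],"grip":1},{"turn":[0,0,0],"slide":[2.8,-15,0],"grip":1},{"turn":[0,0,0],"slide":[3.3,-20,0],"grip":1},{"turn":[0,0,0],"slide":[3.8,-25,0],"grip":1},{"turn":[0,0,0],"slide":[3.8,-25,0],"grip":1}]'
python3 -m handwheel '[{"turn":[0,0,0],"slide":[0.3,-3,0],"grip":1},{"turn":[0,0,0],"slide":[0.6,-6,0],"grip":1},{"turn":[0,0,0],"slide":[0.9,-9,0],"grip":1},{"turn":[0,0,0],"slide":[1.2,-12,0],"grip":1},{"turn":[0,0,0],"slide":[1.2,-12,0],"grip":1}]'
python3 -c "
from h import *
s=state();print(s['t'],s['ft_force'],g(s['ee_pos']))"
```

```text
t: 6.8
ee_pos: [0.5628, 0.0402, 0.1282]
eef_rot: [[-0.995, -0.098, 0.001], [-0.098, 0.995, -0.0], [-0.001, -0.0, -1.0]]
ft_force: [-1.2, -1.6, 7.1]
width: 0.539
grip_force: 30.0
t: 7.3
ee_pos: [0.5639, 0.0285, 0.1282]
eef_rot: [[-0.995, -0.098, 0.001], [-0.098, 0.995, 0.0], [-0.001, 0.0, -1.0]]
ft_force: [-0.3, -0.2, 6.4]
width: 0.544
grip_force: 30.0
7.3 [-0.30577292 -0.1968586   6.40440105] [-27.   2.]
```

```bash
python3 -m handwheel '[{"turn":[0,0,0],"slide":[0.3,-3,0],"grip":1},{"turn":[0,0,0],"slide":[0.6,-6,0],"grip":1},{"turn":[0,0,0],"slide":[0.9,-9,0],"grip":1},{"turn":[0,0,0],"slide":[1.2,-12,0],"grip":1},{"turn":[0,0,0],"slide":[1.2,-12,0],"grip":1},{"turn":[0,0,0],"slide":[1.2,-12,0],"grip":1}]'
python3 -c "
from h import *
s=state();print(s['t'],s['ft_force'],g(s['ee_pos']))
p=capture('wrist');save(p,'w4',s=1.4)"
```

```text
t: 7.9
ee_pos: [0.5651, 0.0166, 0.1282]
eef_rot: [[-0.995, -0.098, 0.001], [-0.098, 0.995, -0.0], [-0.001, -0.0, -1.0]]
ft_force: [-0.4, -0.1, 7.3]
width: 0.538
grip_force: 30.0
7.9 [-0.44672625 -0.09376675  7.26072901] [-15.   2.]
```

View pics/w4.png

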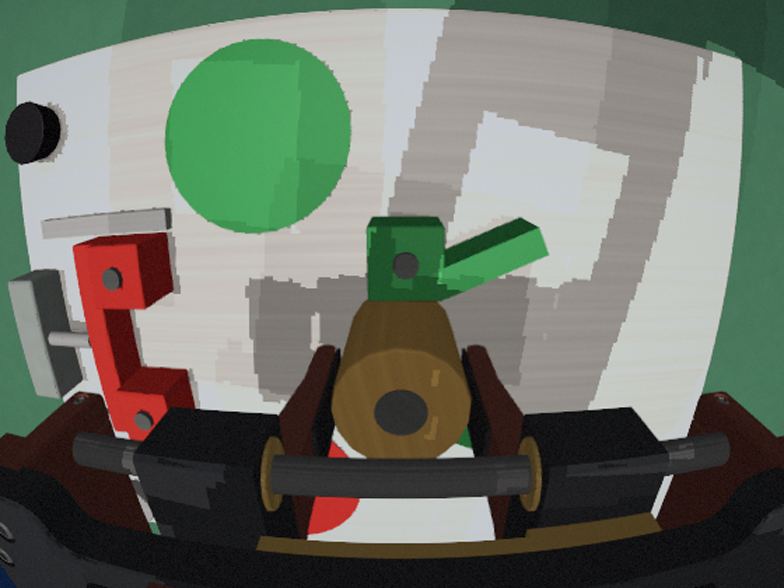

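The roller is in the green gap: its dot is at (286,294), directly below the block's screw at (289,189), with no side force. Now on into the chamber.

```bash
python3 -m handwheel '[{"turn":[0,0,0],"slide":[1,-10,0],"grip":1},{"turn":[0,0,0],"slide":[2,-20,0],"grip":1},{"turn":[0,0,0],"slide":[3,-30,0],"grip":1},{"turn":[0,0,0],"slide":[4,-40,0],"grip":1},{"turn":[0,0,0],"slide":[5.5,-55,0],"grip":1},{"turn":[0,0,0],"slide":[7,-70,0],"grip":1},{"turn":[0,0,0],"slide":[8,-80,0],"grip":1},{"turn":[0,0,0],"slide":[8,-80,0],"grip":1}]'
python3 -c "
from h import *
s=state();print(s['t'],s['ft_force'],g(s['ee_pos']))
p=capture('wrist');save(p,'w5',s=1.4)"
```

```text
t: 8.75
ee_pos: [0.5734, -0.0647, 0.1282]
eef_rot: [[-0.995, -0.097, 0.001], [-0.097, 0.995, -0.001], [-0.001, -0.001, -1.0]]
ft_force: [-1.0, -1.5, 5.7]
width: 0.541
grip_force: 30.0
8.75 [-0.95831226 -1.46304244  5.72276153] [66.8  2.2]
```

View pics/w5.png

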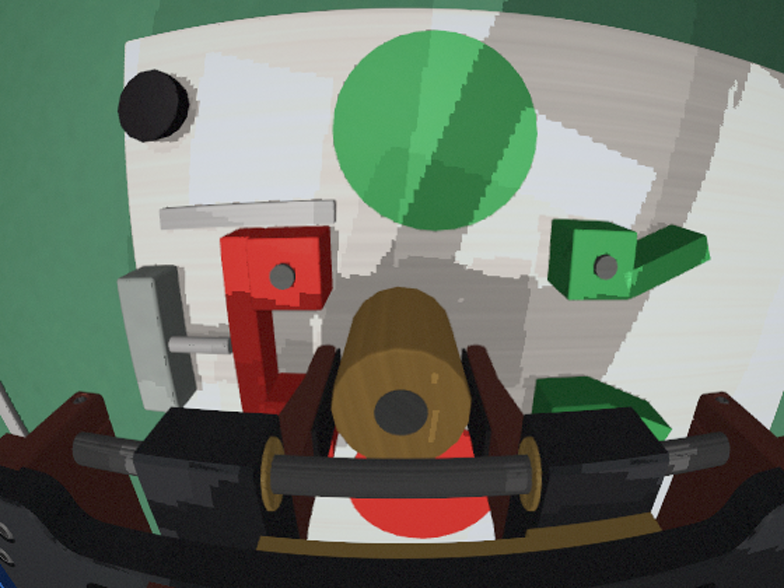

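```bash
python3 -m handwheel '[{"turn":[0,0,0],"slide":[0.5,-5,0],"grip":1},{"turn":[0,0,0],"slide":[1,-10,0],"grip":1},{"turn":[0,0,0],"slide":[1.5,-14,0],"grip":1},{"turn":[0,0,0],"slide":[1.5,-14,0],"grip":1},{"turn":[0,0,0],"slide":[1.5,-14,0],"grip":1}]'
python3 -m handwheel '[{"turn":[0,0,0],"slide":[0.4,-4,0],"grip":1},{"turn":[0,0,0],"slide":[0.4,-4,0],"grip":1}]'
python3 -m handwheel '[{"turn":[0,0,0],"slide":[0.4,-4,0],"grip":1},{"turn":[0,0,0],"slide":[0.4,-4,0],"grip":1}]'
```

```text
t: 9.3
ee_pos: [0.5746, -0.0776, 0.1282]
eef_rot: [[-0.995, -0.098, 0.001], [-0.098, 0.995, -0.0], [-0.001, -0.001, -1.0]]
ft_force: [0.3, -1.3, 7.0]
width: 0.54
grip_force: 30.0
t: 9.5
ee_pos: [0.5749, -0.0815, 0.1282]
eef_rot: [[-0.995, -0.098, 0.001], [-0.098, 0.995, -0.0], [-0.001, -0.0, -1.0]]
ft_force: [-0.3, -0.5, 7.6]
width: 0.547
grip_force: 30.0
t: 9.7
ee_pos: [0.5753, -0.0854, 0.1282]
eef_rot: [[-0.995, -0.098, 0.0], [-0.098, 0.995, 0.0], [-0.0, 0.0, -1.0]]
ft_force: [0.2, 0.9, 7.6]
width: 0.541
grip_force: 30.0
```

```bash
python3 -m handwheel '[{"turn":[0,0,0],"slide":[0.3,-3,0],"grip":1},{"turn":[0,0,0],"slide":[0.3,-3,0],"grip":1}]'
python3 - <<'E'
from h import *
print(np.mean([(capture("scene"),state()["ft_force"])[1] for _ in range(5)],0), g(state()["ee_pos"]))
p=capture("wrist")
print([ (r["conf"],np.round(r["location"],4)) for r in pinpoint(p,"nogo_mouth")[:1]])
save(p,"w6",s=1.4)
E
```

```text
t: 9.9
ee_pos: [0.5753, -0.0877, 0.1282]
eef_rot: [[-0.995, -0.098, -0.0], [-0.098, 0.995, 0.001], [0.0, 0.001, -1.0]]
ft_force: [-1.0, 2.4, 8.2]
width: 0.545
grip_force: 30.0
[-0.69844718  2.93608421  8.43039847] [89.8  1.9]
[]
```

View pics/w6.png

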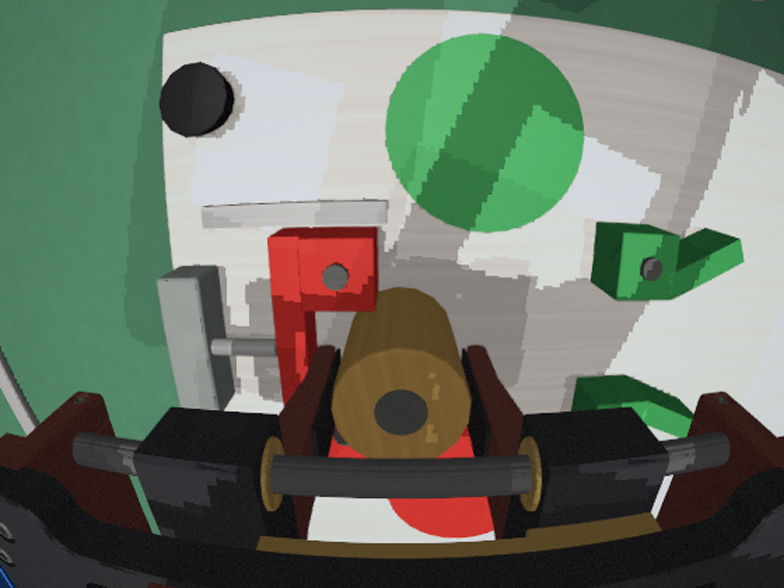

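The roller is against the red jaws with the force rising, so contact is at about x = 88. I'll press about 6 mm more and hold.

```bash
python3 -m handwheel '[{"turn":[0,0,0],"slide":[0.2,-2,0],"grip":1},{"turn":[0,0,0],"slide":[0.4,-4,0],"grip":1},{"turn":[0,0,0],"slide":[0.6,-6,0],"grip":1},{"turn":[0,0,0],"slide":[0.6,-6,0],"grip":1},{"turn":[0,0,0],"slide":[0.6,-6,0],"grip":1},{"turn":[0,0,0],"slide":[0.6,-6,0],"grip":1}]'
python3 - <<'E'
from h import *
p=capture("wrist")
print(np.mean([(capture("scene"),state()["ft_force"])[1] for _ in range(5)],0), g(state()["ee_pos"]))
# gap from jaw to housing, px: row through far-left
im=cv2.imread("pics/w6.png"); a=cv2.resize(im,(560,420))
def cols(b,rgb):
    H,S,V=cv2.split(cv2.cvtColor(b,cv2.COLOR_RGB2HSV if rgb else cv2.COLOR_BGR2HSV))
    m=((H<8)|(H>172))&(S>150)&(V>60); m[:165]=0; m[225:]=0
    c=np.nonzero(m[185:205].sum(0)>10)[0]; return c.min(),c.max()
for q,b,rgb in((0,a,0),(1,p["image"],1)):
    l,r=cols(b,rgb); print(l,r, g(fray(p,l,195,.041)), g(fray(p,r,195,.041)))
save(p,"w7",s=1.4)
E
```

```text
t: 10.85
ee_pos: [0.5758, -0.0928, 0.1282]
eef_rot: [[-0.995, -0.098, -0.0], [-0.098, 0.995, 0.002], [0.0, 0.002, -1.0]]
ft_force: [-1.7, 6.1, 9.4]
width: 0.539
grip_force: 30.0
[-0.55786268  6.45319555  9.3864254 ] [95.   1.8]
193 269 [147.2 -35.6] [104.9 -35.3]
194 269 [146.6 -35.6] [104.9 -35.3]
```

The jaws moved about 5 mm with the roller, on top of about 2 mm before, and held at 6.4 N. Now I back off and slide sideways to the green mat.

```bash
python3 -m handwheel '[{"turn":[0,0,0],"slide":[-0.8,8,0],"grip":1},{"turn":[0,0,0],"slide":[-1.8,18,0],"grip":1},{"turn":[0,0,0],"slide":[-2.8,28,0],"grip":1},{"turn":[0,0,0],"slide":[-3.8,38,0],"grip":1},{"turn":[0,0,0],"slide":[-4.4,44.5,0],"grip":1},{"turn":[0,0,0],"slide":[-4.4,44.5,0],"grip":1}]'
python3 -m handwheel '[{"turn":[0,0,0],"slide":[-10,-1,0],"grip":1},{"turn":[0,0,0],"slide":[-25,-2.5,0],"grip":1},{"turn":[0,0,0],"slide":[-40,-4,0],"grip":1},{"turn":[0,0,0],"slide":[-55,-5.5,0],"grip":1},{"turn":[0,0,0],"slide":[-70,-7,0],"grip":1},{"turn":[0,0,0],"slide":[-85,-8.5,0],"grip":1},{"turn":[0,0,0],"slide":[-93.5,-9.3,0],"grip":1},{"turn":[0,0,0],"slide":[-93.5,-9.3,0],"grip":1}]'
python3 - <<'E'
from h import *
p=capture("wrist"); save(p,"w8",s=1.4); s=state(); print(s["ft_force"],g(s["ee_pos"]))
q=capture("scene")
H,S,V=cv2.split(cv2.cvtColor(q["image"],cv2.COLOR_RGB2HSV)); save(q,"s8",(170,140,350,310),4)
E
```

```text
t: 11.75
ee_pos: [0.5718, -0.049, 0.1282]
eef_rot: [[-0.995, -0.099, 0.001], [-0.099, 0.995, 0.0], [-0.001, 0.0, -1.0]]
ft_force: [-0.5, 2.9, 6.5]
width: 0.538
grip_force: 30.0
t: 12.55
ee_pos: [0.4766, -0.0594, 0.1282]
eef_rot: [[-0.995, -0.098, -0.001], [-0.098, 0.995, -0.0], [0.001, -0.0, -1.0]]
ft_force: [-3.3, -1.4, 11.5]
width: 0.542
grip_force: 30.0
[-3.30650034 -0.99381599 11.94488983] [ 51.9 -93.6]
```

View pics/w8.png

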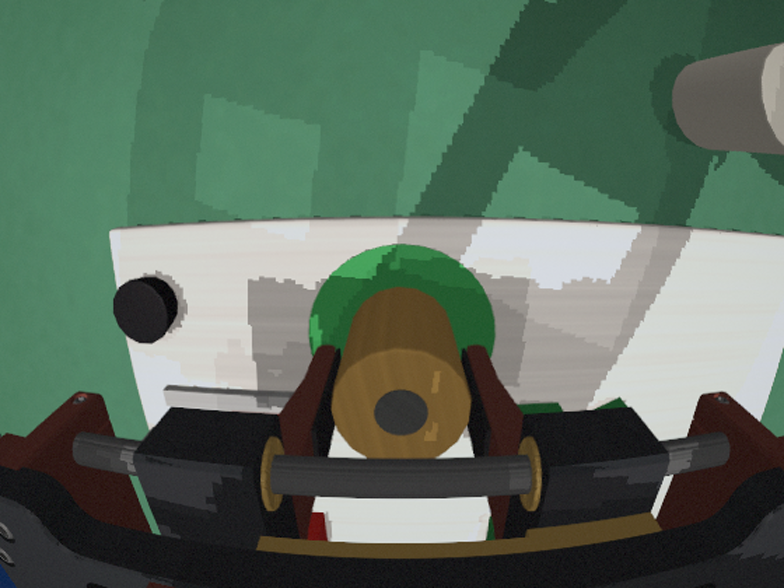

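The roller stands centred on the mat, with the green ring visible evenly on both sides and behind. I'll release it and rise.

```bash
python3 -m handwheel '[{"turn":[0,0,0],"slide":[0,0,0],"grip":-0.4},{"turn":[0,0,0],"slide":[0,0,0],"grip":-1},{"turn":[0,0,0],"slide":[0,0,0],"grip":-1},{"turn":[0,0,0],"slide":[0,0,0],"grip":-1},{"turn":[0,0,0],"slide":[0,0,0],"grip":-1},{"turn":[0,0,0],"slide":[0,0,20],"grip":-1},{"turn":[0,0,0],"slide":[0,0,50],"grip":-1},{"turn":[0,0,0],"slide":[0,0,80],"grip":-1}]'
python3 -m handwheel '[{"turn":[0,0,0],"slide":[0,0,40],"grip":-1},{"turn":[0,0,0],"slide":[0,0,80],"grip":-1},{"turn":[0,0,0],"slide":[0,0,120],"grip":-1},{"turn":[0,0,0],"slide":[0,0,120],"grip":-1},{"turn":[0,0,0],"slide":[0,0,120],"grip":-1}]'
python3 - <<'E'
from h import *
q=capture("scene"); save(q,"s9",(170,140,350,310),4)
E
```

```text
t: 13.45
ee_pos: [0.478, -0.0591, 0.208]
eef_rot: [[-0.995, -0.098, -0.002], [-0.098, 0.995, 0.0], [0.002, 0.001, -1.0]]
ft_force: [1.2, 0.5, -0.6]
width: 1.003
grip_force: 0.0
t: 13.95
ee_pos: [0.4788, -0.0593, 0.3283]
eef_rot: [[-0.995, -0.098, 0.002], [-0.098, 0.995, -0.001], [-0.002, -0.001, -1.0]]
ft_force: [-0.7, -0.7, -0.5]
width: 1.005
grip_force: 0.0
```

View pics/s9.png

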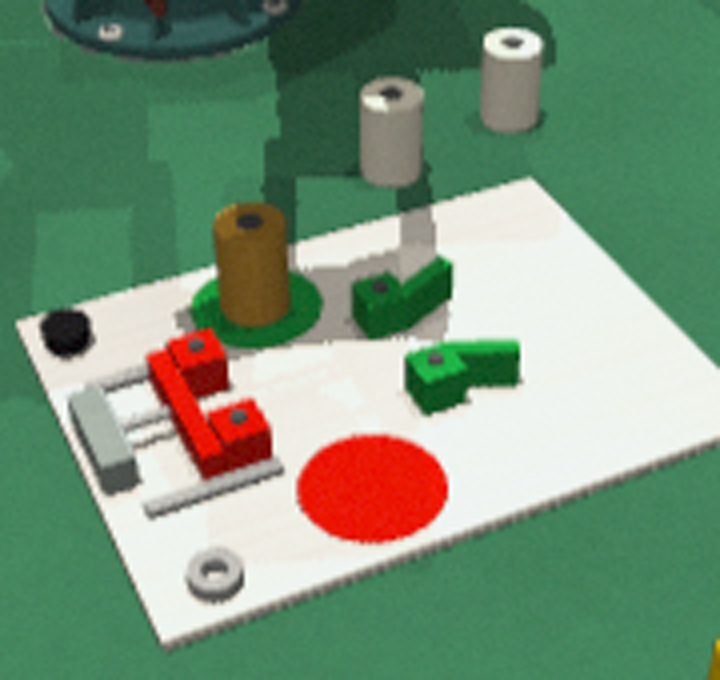

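The roller stands upright on the mat and the red jaws are back at the same pixels as at the start. The bystanders on the plate (bearing and knob cap) haven't moved.

```bash
python3 -c "
from plant import *
print(finish_job())"
```

```text
the job is handed in; nothing more can be done
None
```

The brass roller went through the go gap and was stopped by the no-go jaws, which gave about 7 mm and sprang back; it now stands upright on the green mat, and the job is handed in at about 14 s of the 67 s allowed (no verdict was returned).

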